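# Slide the loaded crate home into its dock

## Robot

A 6-joint arm with a two-finger parallel gripper is mounted at the origin on the work surface; the furniture and walls round the work are solid. World frame = base frame: x ahead of the robot, y to its left, z up, the work surface at z = 0. Lengths are in mm, angles in rad, forces in N, time in s.
With the tool pointing down it reaches from about 400 to 825 mm from the base axis. Payload 7 kg.
Tool frame: the origin (TCP) lies where the fingers leave the gripper's body, on its centre line; the fingertips stand 73 mm ahead of it and the grasp point (between the pads) lies 54 mm ahead of it (bot.nose_length is the distance from the TCP to the fingertips, in mm); x points along the fingers, z is the direction in which the jaws open and shut, and the axes are right-handed (so a half turn about x gives the same grasp; the last joint's range is limited). The gripper opens to 85 mm and grips with 20 to 120 N. Pads are 22 mm wide; open, the fingers measure 114 mm over their backs; the gripper's body (76 mm by 85 mm) begins 54 mm behind the grasp point. The pads swing forward as they close: fully open they stand 13 mm farther back than shut.
Start: joints at [-0.963, 0.359, 0.012, 0, -1.224, -0.288], TCP at [212.178, -640.762, 303.902] pointing down, gripper open.
Joint ranges: [-3.07, 3.07], [-1.43, 2.12], [-1.02, 1.25], [-3.03, 1.67], [-3.05, -0], [-3.03, 3.03]. Speed limits (rad/s): [2.39, 2.39, 3.01, 3.14, 3.14, 3.14].

## Interface

Orientations are given as a unit quaternion [x, y, z, w].
In Python, from cell import bot, vision, close_job gives the robot as it stands.
- The arm moves only by the tool step_arm, never from a script. Its argument "series" is a list that holds one entry, the list of rows, each a list of 7 numbers: the finger opening in mm, from 0 to 85.4, then the shift along the world's x, y, z in mm, then the turn, a rotation vector about the world's x, y, z in degrees. A call has 1 to 20 rows; each row is the pose to reach, as a shift and turn from the pose commanded when the call began; what a row does not reach only later rows make up. A row lasts 1/10 s, in which the tool goes at most 50 mm and 8.59 degrees, less where a joint would pass 70% of its speed; a pose out of reach is approached as far as the arm can. A call with a gripper value outside its range is refused whole. The fingers move at their own pace and stop on an object; the grip force is fixed at half the most. Time passes only in rows, so rows that repeat a pose let the fingers close. It gives the time, the measured TCP pose, the force and the opening at its end, in the units of the state.
- bot.get_obs(): the state, without advancing time (a new reading comes with each control period).
- vision.capture(name): name is "side" or "top"; returns the picture (480x640x3 uint8, blue, green, red); there is no depth.
- vision.get_calibration(name): a dict with "fov_y" (degrees; the focal length in pixels is half the picture's height over the tangent of half this angle, whatever the lens; pixels are square), "cx", "cy" (the principal point, pixels), "eye" and "orientation" of the camera in the world. Camera axes: x right, y up, looking along -z (the intrinsics and any distortion apply to the point x, -y, -z); pixel columns grow to the right and rows downward; lengths in mm; the calibration is good to about 2 mm. A picture is of the moment at which its call begins. get_calibration takes no time and is no camera call.
- close_job(): hands the job in, once; it reports no verdict.
The state is a dict: "clock": time; "q": joint angles; "qvel": joint speeds; "effort": joint torques, N m; "position": TCP position; "eef_rot": TCP orientation; "wrist_force": force on the tool from outside, world axes, zero at the start; "ft_torque": the same for the moment, N m; "finger_gap": finger opening in mm.
Only numpy, scipy, OpenCV 4.12 (cv2) and the standard library are available. Lean on these libraries where they do the work, as an engineer would, in place of code of your own. Each camera call takes 0.05 s, during which the arm holds its last target.

## Task

Push the tall, heavy blue crate across the bench into the dock between the yellow wings until it sits fully home, square against the back stop, then move clear of it. Push it only low, on the ledge at its foot, so that it slides flat on the bench and never tips; do not grasp or lift it, and leave the nozzle, bolt and nut near it where they stand.

Things in the scene. Friction and masses are not known exactly. Their poses are not given: they have to be found in the camera images.
- crate: tall blue crate, 0.9 to 1.6 kg, on a dark base plate 140 (x) x 120 (y) x 32 mm (z) flat on the bench. Origin at the centre of the base's underside, z up, +x the way it slides into the dock. The box stands on the base from x = -15 to +70 mm, y = +-59 mm, to z = 198 mm (handle to 232 mm). Pushed low it slides (4 to 12 N); pushed near the top it tips over its +x edge.
- ledge (a point): centre of the crate's push face: the upright front (-x) face of the kick ledge, the part of the base with a yellow top that sticks out 55 mm from the box. The face is 120 mm wide and reaches from the bench to 32 mm; this point lies at x = -70, y = 0, z = 16 mm of the crate, its axes like the crate's
- box: the blue box of the crate, fixed on its base plate, with lid, two latches and carrying handle: 85 (x) x 118 (y) mm, from z = 32 to 198 mm, handle to 232 mm. Origin and axes are those of the crate. Not to be pushed or held
- dock: fixed aluminium rails on the bench: back stop (30 mm high) and two side rails (26 mm). Origin on the bench where the crate's origin lies when it is fully home; the crate's axes are then parallel to the dock's. +x leads in. Inner face of the back stop at x = +70 mm; of the side rails at y = +-68 mm (8 mm play a side) from x = -15 mm on
- mouth (a point): middle of the dock's open mouth, on the bench at x = -60 mm, y = 0 of the dock; there the tips of the two yellow flared wings (26 mm high) stand at about y = +-103 mm; they narrow to the side rails at x = -15 mm
- nozzle: small copper nozzle standing loose on the bench beside the crate's way, 18 mm across, 26 mm high, origin under its centre; to be left alone
- bolt: dark hexagon bolt standing loose on its head beside the dock, outside its near side rail, 24 mm across, 58 mm high, origin under its centre; to be left alone
- nut: dark hexagon nut lying loose on the 4 mm light steel sheet that covers the bench behind the crate, on the side of its ledge, 30 x 34 x 15 mm, origin under its centre; to be left alone

How it is judged:
By the outcome, as a careful person would: the job done as asked, in the order asked, and still so for the second after the job is handed in, with the robot touching nothing.
It also fails if it takes over 54 s, if anything falls off the work surface, if the arm or the gripper's body presses on something with over 40 N, if the wrist force passes 120 N, or if a joint passes its speed limit or range.

## Working session

There is one attempt and no reset: what is moved stays moved. The work goes in short steps, Python scripts to look and compute and a tool call to move; the robot and the scene stay as the last step left them, time stands still between calls to the robot, and variables do not carry over. Pictures are saved under pics/ and viewed, and the job is handed in when it is done.

Besides the shell and the picture viewer there is one more tool, called after "Request:" as name(argument=value, ...) on one line, values as JSON. step_arm: Moves the arm, as the interface text tells. Its arguments: {"type":"object","properties":{"series":{"type":"array"}},"required":["series"]}

```bash
ls; mkdir -p pics; python3 - <<'E'
from cell import bot, vision
import cv2
print(bot.get_obs())
for n in("side","top"):
    print(vision.get_calibration(n)); cv2.imwrite(f"pics/{n}0.png",vision.capture(n))
E
```

```text
pics
{'clock': 0.0, 'q': array([-9.62888609e-01,  3.59387116e-01,  1.10742746e-02, -3.34358273e-04,
       -1.22408140e+00, -2.88103375e-01]), 'qvel': array([ 0.00041769,  0.00092878, -0.00115801,  0.00077242, -0.00013327,
       -0.000605  ]), 'effort': array([ 1.58102634e-03, -5.83320308e+01,  2.93420970e+01,  6.93676651e+00,
       -6.04483954e-03,  5.40576173e-05]), 'position': array([ 212.08391387, -640.44926594,  302.9729789 ]), 'eef_rot': array([-0.57271218,  0.41375122,  0.57370479,  0.41433501]), 'wrist_force': array([ 0.15164097, -0.59128369, -0.35938299]), 'ft_torque': array([-0.00905117, -0.00374443, -0.03580563]), 'finger_gap': 84.9596555156333}
{'fov_y': 42.493969884515636, 'cx': 320.59105026304576, 'cy': 240.62893148799495, 'eye': array([1598.46140135, -422.75730385,  672.18212225]), 'orientation': array([0.41735334, 0.28676508, 0.47162458, 0.72190875])}
{'fov_y': 57.79514939718992, 'cx': 318.85973455417155, 'cy': 234.75883820143585, 'eye': array([  33.42123272, -147.86385612,  701.49488921]), 'orientation': array([ 0.26099825, -0.20045811, -0.58632179,  0.74021836])}
```

View pics/side0.png

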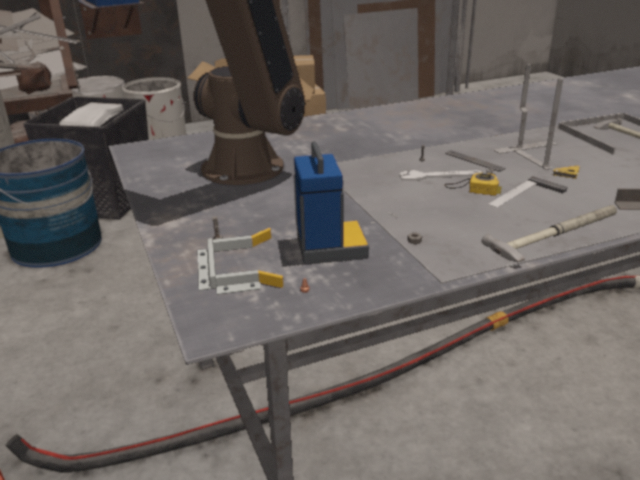

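View pics/top0.png

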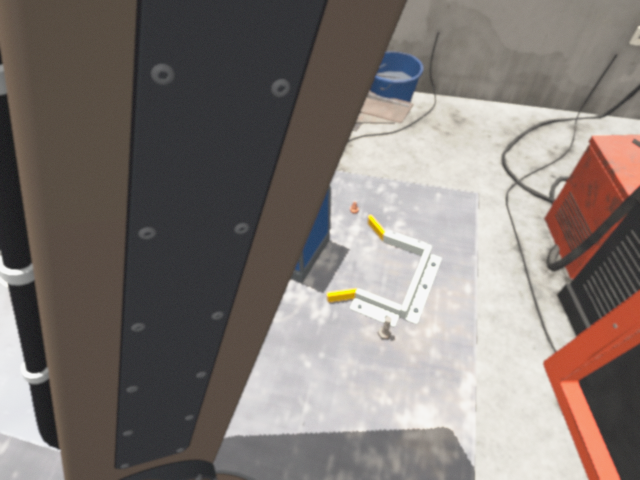

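The side view shows the whole scene: crate base near (323,250), dock wings at (262,237) and (271,280), nozzle at (304,286), bolt at (215,228) and nut at (414,238). In the top view the dock, bolt and nozzle are clear, but the arm hides most of the crate.

```bash
cat > h.py <<'E'
import numpy as np, cv2
from scipy.spatial.transform import Rotation as R
from cell import bot, vision
def cam(n):
    c=vision.get_calibration(n); f=240/np.tan(np.radians(c['fov_y']/2))
    return f,c['cx'],c['cy'],np.array(c['eye']),R.from_quat(c['orientation']).as_matrix()
def ray(n,u,v,z):
    f,cx,cy,e,M=cam(n); d=M@np.array([(u-cx)/f,-(v-cy)/f,-1]); return e+d*(z-e[2])/d[2]
def proj(n,p):
    f,cx,cy,e,M=cam(n); c=M.T@(np.array(p)-e); return cx+f*c[0]/-c[2], cy-f*c[1]/-c[2]
def crop(src,out,x0,y0,x1,y1,k):
    im=cv2.imread(src)[y0:y1,x0:x1]; cv2.imwrite(out,cv2.resize(im,None,fx=k,fy=k,interpolation=cv2.INTER_CUBIC))
E
python3 - <<'E'
from h import *
crop('pics/side0.png','pics/s0c.png',180,135,440,315,3)
crop('pics/top0.png','pics/t0c.png',290,180,490,350,4)
np.set_printoptions(precision=1,suppress=True)
for n,u,v,z in [('side',323,255,0),('side',262,237,26),('side',271,280,26),('side',304,291,0),('side',215,236,0),('side',414,241,4),('side',349,192,4),('side',437,280,4),('top',342,295,26),('top',376,225,26),('top',354,212,0),('top',386,336,0)]:
    print(n,u,v,ray(n,u,v,z))
E
```

```text
side 323 255 [544.4  15.4   0. ]
side 262 237 [457.9 -91.7  26. ]
side 271 280 [ 630.3 -130.3   26. ]
side 304 291 [656.  -72.8   0. ]
side 215 236 [ 361.8 -174.5    0. ]
side 414 241 [579.6 218.8   4. ]
side 349 192 [284.6 199.9   4. ]
side 437 280 [735.7 179.1   4. ]
top 342 295 [428.9 -89.5  26. ]
top 376 225 [ 603.6 -123.8   26. ]
top 354 212 [650.8 -71.4   0. ]
top 386 336 [ 381.3 -178.     0. ]
```

View pics/s0c.png

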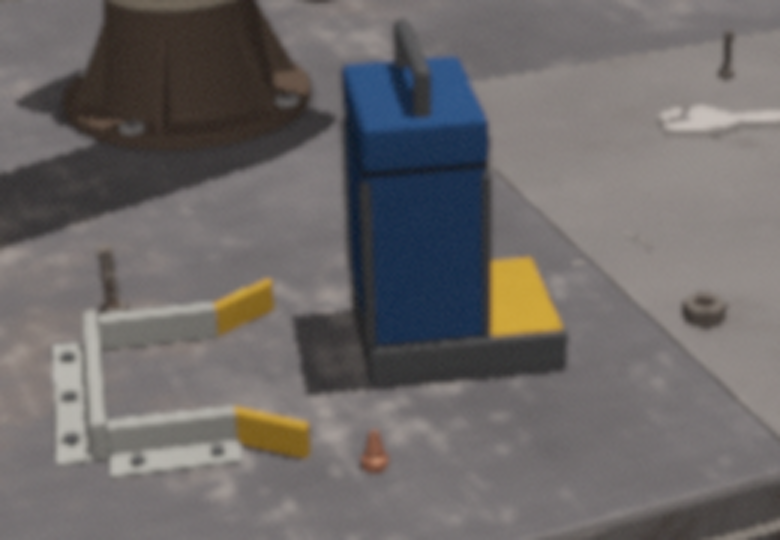

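View pics/t0c.png

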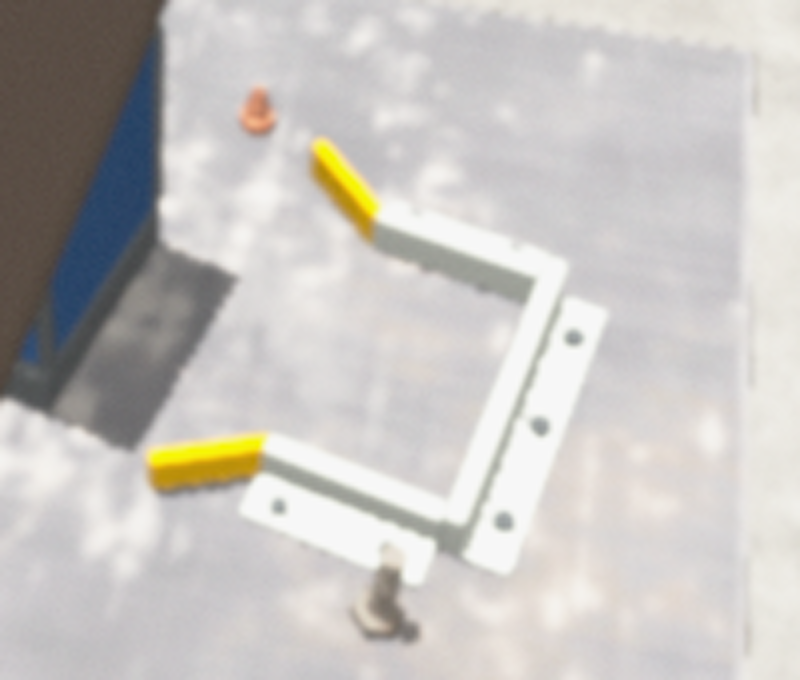

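```bash
python3 - <<'E'
from h import *
crop('pics/top0.png','pics/t0d.png',320,205,450,330,6)
crop('pics/side0.png','pics/s0d.png',190,220,300,300,7)
E
```

```text
(no output)
```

View pics/t0d.png

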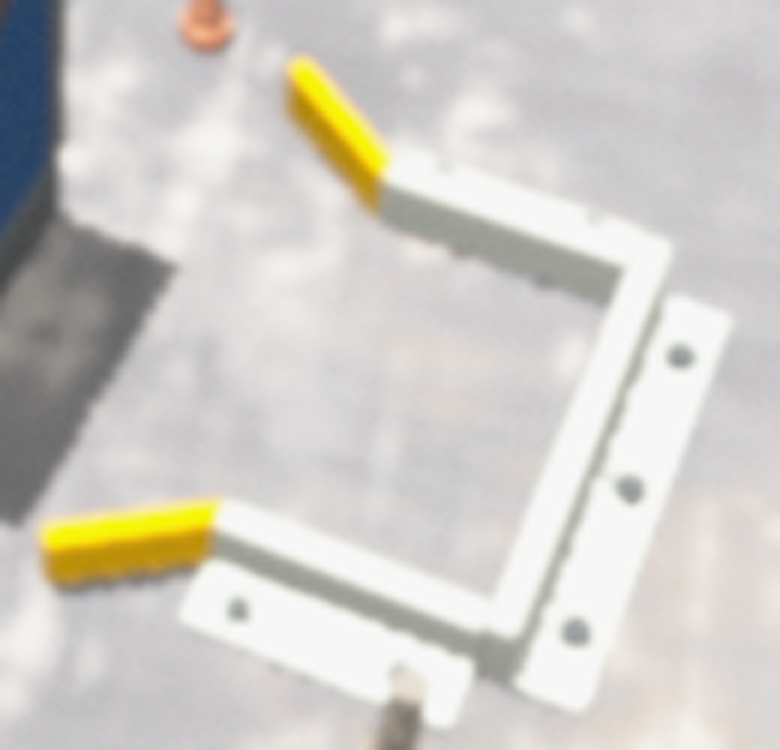

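View pics/s0d.png

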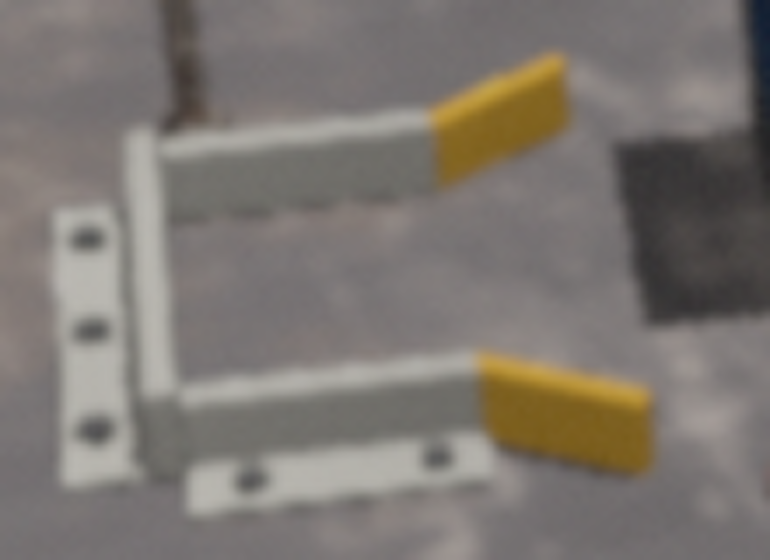

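```bash
python3 - <<'E'
from h import *
np.set_printoptions(precision=1,suppress=True)
def T(u,v,z): return ray('top',320+(u+.5)/6-.5,205+(v+.5)/6-.5,z)
def S(u,v,z): return ray('side',190+(u+.5)/7-.5,220+(v+.5)/7-.5,z)
for nm,F,far,near,stop,tips in [('top',T,[(388,190),(622,270)],[(222,500),(495,605)],[(627,275),(495,605)],[(300,60),(42,530)]),('side',S,[(478,353),(185,385)],[(438,125),(168,157)],[(157,135),(177,385)],[(650,390),(560,57)])]:
    f=[F(*p,26) for p in far];n=[F(*p,26) for p in near];s=[F(*p,30) for p in stop]; t=[F(*p,26) for p in tips]
    print(nm,'far',f,'near',n,'stop',s,'tips',t)
    ang=lambda p:np.degrees(np.arctan2(p[1][1]-p[0][1],p[1][0]-p[0][0]))
    print(ang(f),ang(n),ang(s))
    mid=(f[0]+n[0])/2; 
    for a0 in (ang(f),ang(n),(ang(f)+ang(n))/2, ang(s)-90 if nm=='top' else ang(s)-90):
        a=np.radians(a0);d=np.array([np.cos(a),np.sin(a)]);l=np.array([-d[1],d[0]])
        sm=(s[0]+s[1])[:2]/2
        print(a0,'width',(f[0]-n[0])[:2]@l,'stopx-mid',(sm-mid[:2])@d, 'sep tips',(t[0]-t[1])[:2]@l,'origin',sm-70*d-((sm-mid[:2])@l)*l)
E
```

```text
top far [array([ 578.6, -144. ,   26. ]), array([ 563. , -221.7,   26. ])] near [array([ 449.3, -112.2,   26. ]), array([ 432.2, -196.3,   26. ])] stop [array([ 558.2, -223. ,   30. ]), array([ 429.9, -196. ,   30. ])] tips [array([ 628.2, -106.7,   26. ]), array([426.9, -61.8,  26. ])]
-101.36542159923893 -101.50359225213911 168.1085413059933
-101.36542159923893 width 132.99910168117745 stopx-mid 83.67844721536578 sep tips 206.192752737225 origin [ 511.3 -141.5]
-101.50359225213911 width 133.01254964317363 stopx-mid 83.68664661775635 sep tips 206.20278489631815 origin [ 511.2 -141.5]
-101.43450692568902 width 133.00592234899946 stopx-mid 83.68260774848056 sep tips 206.19791870950948 origin [ 511.3 -141.5]
78.1085413059933 width -133.04616644396754 stopx-mid -83.70706283458323 sep tips -206.2245386331249 origin [ 482.3 -278.5]
side far [array([ 584.5, -142.1,   26. ]), array([ 566. , -222.5,   26. ])] near [array([ 450.6, -111.9,   26. ]), array([ 434.8, -193.8,   26. ])] stop [array([ 426.8, -194.8,   30. ]), array([ 571.4, -225.8,   30. ])] tips [array([ 623.5, -104.4,   26. ]), array([423.9, -62.7,  26. ])]
-102.97652166665371 -100.95998092813907 -12.104653675335792
-102.97652166665371 width 137.22486039372467 stopx-mid 85.30072109718229 sep tips 203.87456980725943 origin [ 514.1 -141.9]
-100.95998092813907 width 137.16057169572113 stopx-mid 85.27378874718626 sep tips 203.8966404100922 origin [ 514.6 -142. ]
-101.96825129739639 width 137.21396149029593 stopx-mid 85.30046237069 sep tips 203.91717850886312 origin [ 514.4 -142. ]
-102.1046536753358 width 137.21792147551682 stopx-mid 85.30204249071318 sep tips 203.91510767918825 origin [ 514.3 -142. ]
```

```bash
python3 - <<'E'
from h import *
crop('pics/side0.png','pics/s0e.png',270,205,380,270,7)
crop('pics/side0.png','pics/s0f.png',385,220,445,260,12)
E
```

```text
(no output)
```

View pics/s0e.png

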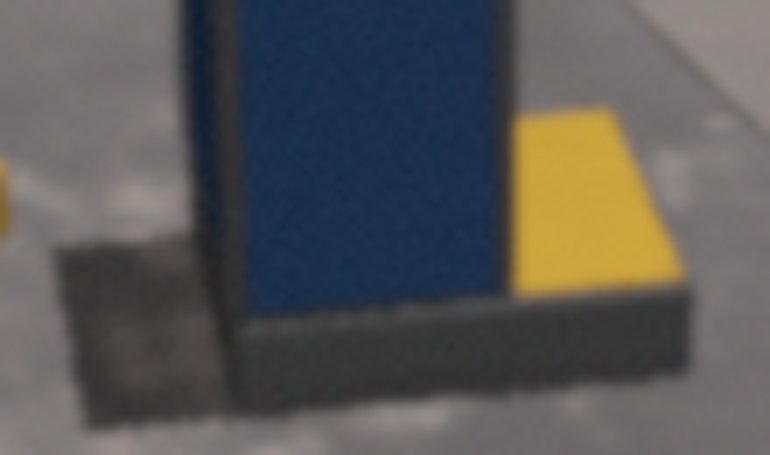

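View pics/s0f.png

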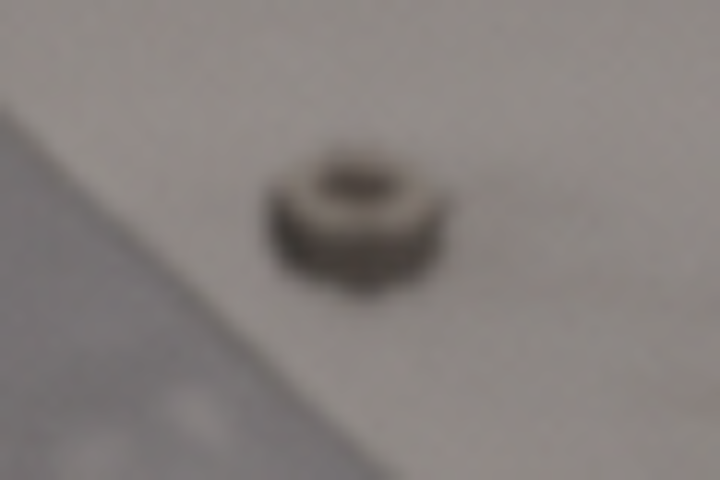

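```bash
python3 - <<'E'
from h import *
np.set_printoptions(precision=1,suppress=True)
def S(u,v,z): return ray('side',270+(u+.5)/7-.5,205+(v+.5)/7-.5,z)[:2]
A=S(690,285,32);B=S(690,373,0);C=S(238,413,0);D=S(241,327,32);E=S(612,107,32)
print(A,B,C,D,E, np.linalg.norm(B-C),np.linalg.norm(A-D),np.linalg.norm(A-E))
ang=lambda p,q:np.degrees(np.arctan2(*(q-p)[::-1]))
print(ang(B,C),ang(A,D),ang(A,E)+90, ang(E,A))
for a0 in(-101.8,(ang(B,C)+ang(A,D))/2):
    a=np.radians(a0);d=np.array([np.cos(a),np.sin(a)]);l=np.array([-d[1],d[0]])
    # near side is which lateral: x larger
    print(a0,d,l)
    L=(A+E)/2; print('ledge',L,'origin from ledge',L+70*d,'origin from near side',(A+B+C+D)/4-60*l)
    o=np.array([513,-142.]);print('ledge in dock',(L-o)@d,(L-o)@l)
    print('noz',(np.array([653.5,-72])-o)@d,(np.array([653.5,-72])-o)@l)
print('nut',ray('side',385+360.5/12-.5,220+245.5/12-.5,4))
E
```

```text
[597.7  96.1] [595.9  97.6] [559.8 -35.5] [564.1 -35.1] [483.3 125.9] 137.93895562255312 135.4267937100566 118.24245370795583
-105.18681463232203 -104.37431841400321 255.41190414302721 -14.588095856972796
-101.8 [-0.2 -1. ] [ 1.  -0.2]
ledge [540.5 111. ] origin from ledge [526.2  42.4] origin from near side [520.7  43. ]
ledge in dock -253.24787817053647 -24.78932794844053
noz -97.2524124970895 123.21614449209142
-104.78056652316262 [-0.3 -1. ] [ 1.  -0.3]
ledge [540.5 111. ] origin from ledge [522.7  43.3] origin from near side [521.4  46.1]
ledge in dock -251.61631503224805 -37.92398433190708
noz -103.52775163416975 117.992604181676
nut [576.  222.3   4. ]
```

```bash
python3 - <<'E'
from h import *
np.set_printoptions(precision=3,suppress=True)
print([a for a in dir(bot) if a[0]!='_'],bot.nose_length)
o=bot.get_obs();M=R.from_quat(o['eef_rot']).as_matrix();print(M)
# desired: tool x = down with tip leaning toward crate by t, z along l
psi=np.radians(-104.8);d=np.array([np.cos(psi),np.sin(psi),0]);l=np.array([-d[1],d[0],0])
for t in (0,15,20):
  for s in (1,-1):
    x=np.cos(np.radians(t))*np.array([0,0,-1])+np.sin(np.radians(t))*d
    z=s*l;y=np.cross(z,x);Q=np.stack([x,y,z],1)
    print(t,s,np.degrees(R.from_matrix(Q@M.T).as_rotvec()))
E
```

```text
['PlanningError', 'get_obs', 'nose_length'] 72.6
[[-0.001 -0.949 -0.314]
 [ 0.001 -0.314  0.949]
 [-1.     0.     0.001]]
0 1 [  -0.082    0.064 -123.119]
0 -1 [-0.055 -0.07  56.881]
15 1 [ -12.625  -13.275 -122.296]
15 -1 [-11.441  10.639  56.556]
20 1 [ -16.792  -17.707 -121.652]
20 -1 [-15.235  14.206  56.298]
```

Request:
step_arm(series=[[[85, 0, 0, 50, 0, 0, 0], [85, 0, 0, 100, 0, 0, 0], [85, 20, 40, 130, 0, 0, 0], [85, 38, 85, 130, 0, 0, 6], [85, 57, 130, 130, 0, 0, 12], [85, 76, 175, 130, 0, 0, 18], [85, 95, 220, 130, -1, 1, 24], [85, 114, 265, 130, -2, 2, 30], [85, 133, 310, 130, -4, 4, 36], [85, 152, 355, 130, -6, 5, 42], [85, 171, 400, 130, -8, 7, 48], [85, 190, 445, 130, -10, 9, 54], [85, 209, 490, 130, -11.4, 10.6, 56.6], [85, 228, 535, 130, -11.4, 10.6, 56.6], [85, 247, 580, 130, -11.4, 10.6, 56.6], [85, 266, 625, 130, -11.4, 10.6, 56.6], [85, 285, 670, 130, -11.4, 10.6, 56.6], [85, 304, 715, 130, -11.4, 10.6, 56.6], [85, 323, 760, 130, -11.4, 10.6, 56.6], [85, 342, 805, 130, -11.4, 10.6, 56.6]]])

```text
clock: 2.1
position: [554.5, 166.3, 433.6]
eef_rot: [-0.684, 0.181, 0.707, -0.001]
wrist_force: [0.6, -1.0, 0.4]
finger_gap: 85.1
```

```bash
cat > shot.py <<'E'
import sys; from h import *
k=sys.argv[1]
for n in sys.argv[2:]: cv2.imwrite(f"pics/{n}{k}.png",vision.capture(n))
np.set_printoptions(precision=2,suppress=True)
o=bot.get_obs();M=R.from_quat(o['eef_rot']).as_matrix();print(o['clock'],o['position'],o['wrist_force'],'tip73',o['position']+72.6*M[:,0],'x',M[:,0],'z',M[:,2],'zyaw',np.degrees(np.arctan2(-M[1,2],-M[0,2]))-90)
E
python3 shot.py 1 side top
```

```text
2.2 [555.79 168.93 431.09] [-0.36 -1.96 -0.15] tip73 [550.98 150.66 360.99] x [-0.07 -0.25 -0.97] z [-0.97  0.25  0.  ] zyaw -104.55408394076505
```

View pics/side1.png

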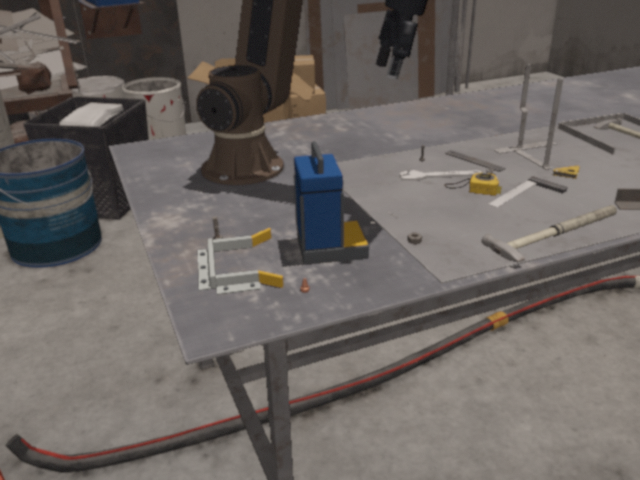

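View pics/top1.png

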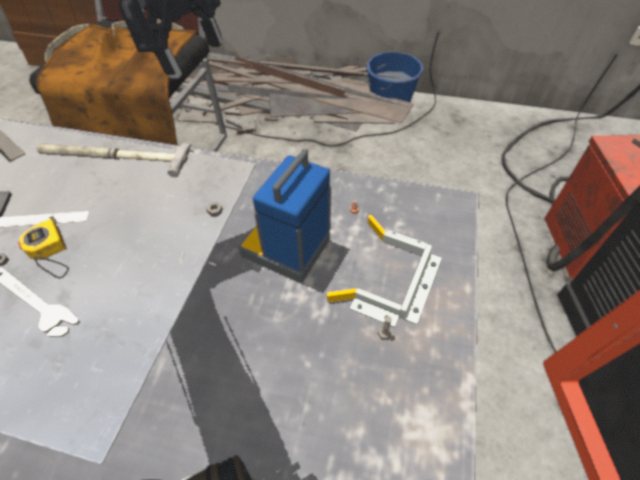

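```bash
python3 - <<'E'
from h import *
crop('pics/top1.png','pics/t1c.png',225,190,355,290,6)
E
```

```text
(no output)
```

View pics/t1c.png

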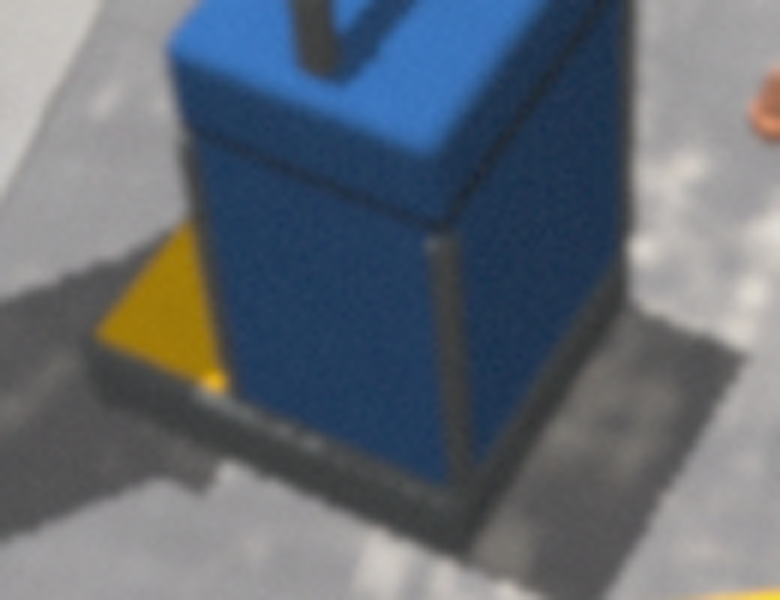

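```bash
python3 - <<'E'
from h import *
np.set_printoptions(precision=1,suppress=True)
def T(u,v,z): return ray('top',225+(u+.5)/6-.5,190+(v+.5)/6-.5,z)[:2]
A=T(92,338,32);B=T(458,499,32);C=T(465,553,0);D=T(631,306,0);Fx=T(628,263,32)
print(A,B,C,D,Fx,np.linalg.norm(A-B),np.linalg.norm(C-D),np.linalg.norm(B-Fx))
ang=lambda p,q:np.degrees(np.arctan2(*(q-p)[::-1]))
print(ang(A,B),ang(C,D)-90,ang(B,Fx)-90)
a=np.radians(-104.8);d=np.array([np.cos(a),np.sin(a)]);l=np.array([-d[1],d[0]])
print('orig',(C+D)/2-70*d,(B+Fx)/2-70*d, (A+B)/2+60*l)
E
```

```text
[487.6 123.6] [454.4  -7.1] [455.3  -7.8] [563.5 -37.5] [556.5 -37.7] 134.79692548250307 112.14840912464858 106.54357733354156
-104.23382332660061 -105.37685877474478 -106.69958611355064
orig [527.3  45.1] [523.3  45.3] [529.   42.9]
```

Request:
step_arm(series=[[[85, 5, 9, -40, 0, 0, 0], [85, 5, 9, -80, 0, 0, 0], [85, 5, 9, -120, 0, 0, 0], [85, 5, 9, -160, 0, 0, 0], [85, 5, 9, -200, 0, 0, 0], [85, 5, 9, -230, 0, 0, 0], [85, 5, 9, -250, 0, 0, 0], [85, 5, 9, -250, 0, 0, 0]]])

```text
clock: 3.0
position: [557.6, 172.0, 180.8]
eef_rot: [-0.682, 0.183, 0.708, -0.003]
wrist_force: [-0.4, -1.0, -0.3]
finger_gap: 85.1
```

```bash
python3 shot.py 2 side top
```

```text
3.1 [559.34 173.14 184.23] [-0.23 -0.03  1.12] tip73 [554.66 154.97 114.09] x [-0.06 -0.25 -0.97] z [-0.97  0.25 -0.  ] zyaw -104.72290965380236
```

View pics/side2.png

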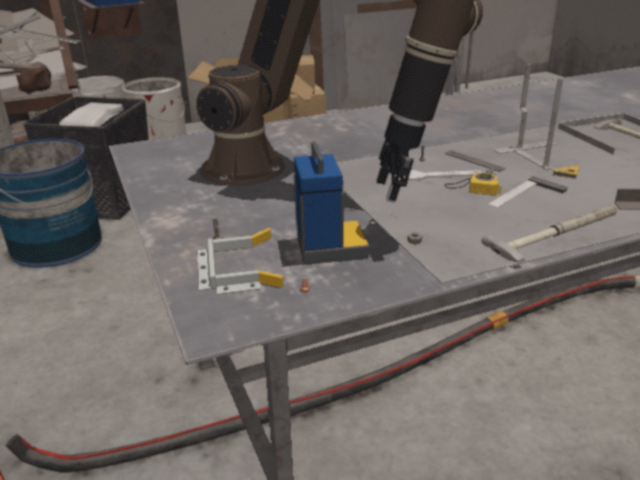

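View pics/top2.png

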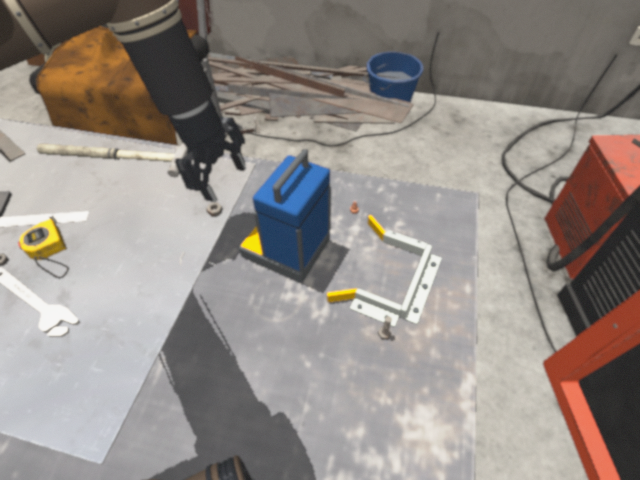

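```bash
python3 - <<'E'
from h import *
np.set_printoptions(precision=1,suppress=True)
o=bot.get_obs();M=R.from_quat(o['eef_rot']).as_matrix();p=o['position']
for n,(x0,y0) in {'side':(360,120),'top':(160,110)}.items():
    im=cv2.imread(f'pics/{n}2.png')[y0:y0+100,x0:x0+100]
    im=cv2.resize(im,None,fx=6,fy=6,interpolation=cv2.INTER_CUBIC)
    for L,c in((72.6,(0,0,255)),(60,(0,255,0))):
        for s in(-1,1):
            for w in (-11,11):
                u,v=proj(n,p+L*M[:,0]+s*50*M[:,2]+w*M[:,1]); cv2.circle(im,(int((u-x0+.5)*6),int((v-y0+.5)*6)),4,c,-1)
    cv2.imwrite(f'pics/{n}2m.png',im)
E
```

```text
(no output)
```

View pics/side2m.png

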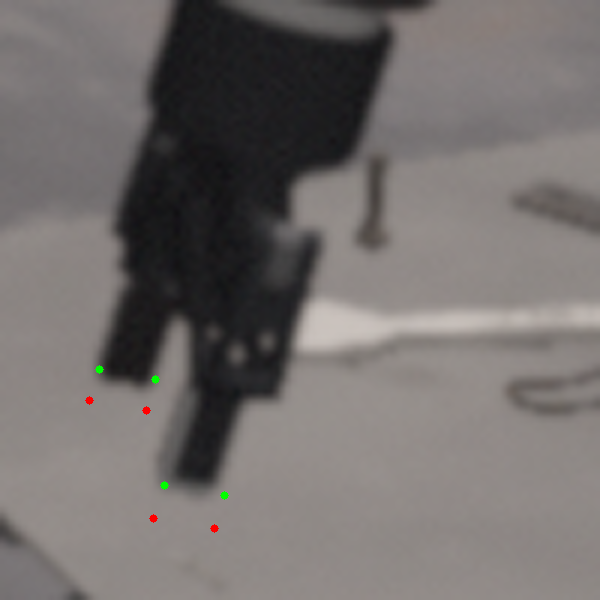

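View pics/top2m.png

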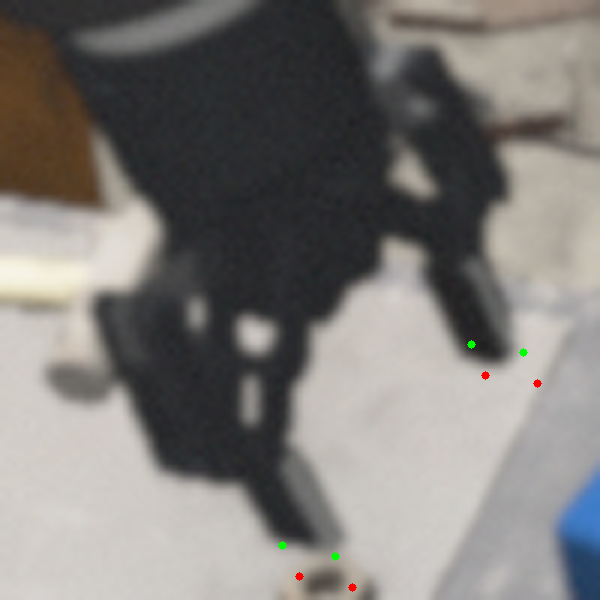

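Request:
step_arm(series=[[[85, 0, 0, -40, 0, 0, 0], [85, 0, 0, -80, 0, 0, 0], [85, 0, 0, -105, 0, 0, 0], [85, 0, 0, -118, 0, 0, 0], [85, 0, 0, -118, 0, 0, 0], [85, -2, -8, -118, 0, 0, 0], [85, -4, -16, -118, 0, 0, 0], [85, -6, -22, -118, 0, 0, 0], [85, -6, -22, -118, 0, 0, 0], [85, -6, -22, -118, 0, 0, 0]]])

```text
clock: 4.1
position: [553.4, 151.1, 66.6]
eef_rot: [-0.684, 0.181, 0.706, -0.001]
wrist_force: [0.1, -0.1, -0.6]
finger_gap: 85.0
```

```bash
python3 shot.py 3 side top; python3 - <<'E'
from h import *
crop('pics/side3.png','pics/s3c.png',270,150,430,270,5)
crop('pics/top3.png','pics/t3c.png',170,150,330,270,5)
E
```

```text
4.2 [553.44 151.43  66.23] [-0.36  0.24 -0.22] tip73 [548.81 133.34  -3.92] x [-0.06 -0.25 -0.97] z [-0.97  0.25 -0.  ] zyaw -104.73057852117998
```

View pics/s3c.png

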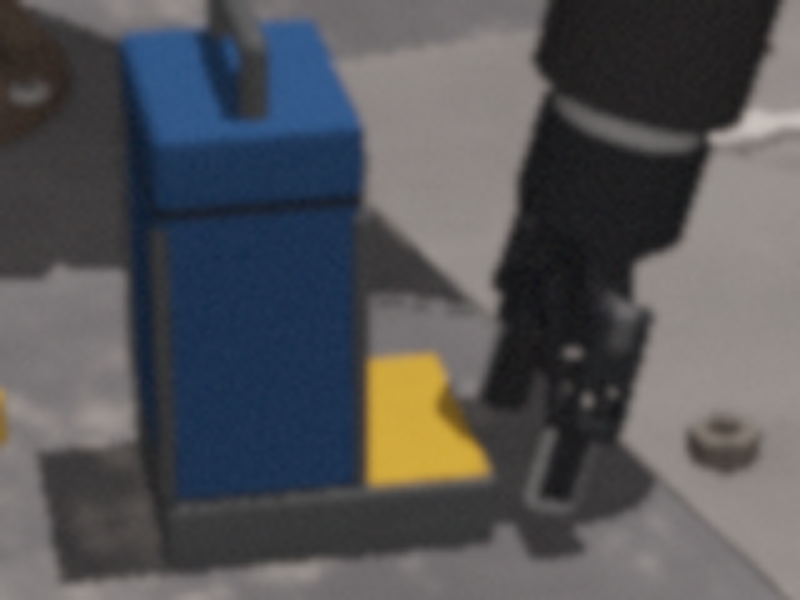

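View pics/t3c.png

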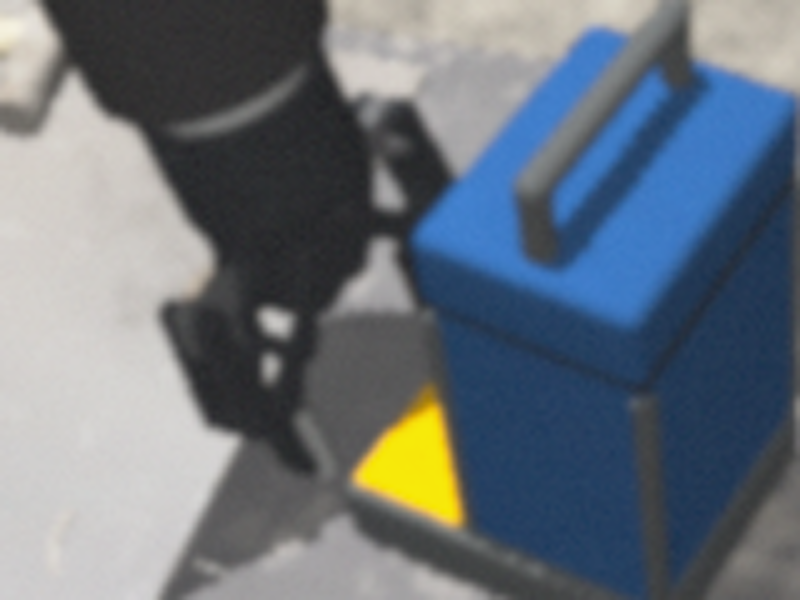

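```bash
cat > plan.py <<'E'
from h import *
np.set_printoptions(precision=1,suppress=True,linewidth=150)
D0=np.array([513.,-142.]);A0=-101.8
def todock(p,yaw):
    a=np.radians(A0);d=np.array([np.cos(a),np.sin(a)]);l=np.array([-d[1],d[0]]);r=np.array(p)-D0
    return r@d,r@l,yaw-A0
def plan(x0,y0,h0,x1,b0,hpk,n,com=15,y1=0,h1=0):
    """dock frame; com path cubic in x; returns world crate poses"""
    c=lambda h:np.array([np.cos(np.radians(h)),np.sin(np.radians(h))])*com
    cx0,cy0=np.array([x0,y0])+c(h0);cx1,cy1=np.array([x1,y1])+c(h1);L=cx1-cx0
    out=[]
    for t in np.linspace(0,1,n+1):
        H=[2*t**3-3*t**2+1,t**3-2*t**2+t,-2*t**3+3*t**2]
        y=H[0]*cy0+H[1]*b0*L+H[2]*cy1; dy=((6*t*t-6*t)*cy0+(3*t*t-4*t+1)*b0*L+(6*t-6*t*t)*cy1)/L
        h=h0*(1-t)+h1*t+hpk*np.sin(np.pi*t)**1.0
        o=np.array([cx0+L*t,y])-c(h)
        a=np.radians(A0);M=np.array([[np.cos(a),-np.sin(a)],[np.sin(a),np.cos(a)]])
        w=D0+M@o; yaw=A0+h; tcp=w+np.array([np.cos(np.radians(yaw)),np.sin(np.radians(yaw))])*(-96)
        out.append((t,o[0],o[1],h,np.degrees(np.arctan(dy))-h,*tcp))
    return np.array(out)
E
python3 - <<'E'
from plan import *
x,y,h=todock((525,44),-104.9);print(x,y,h)
P=plan(x,y,h,-78,0.03,11,24)
print(np.c_[P,P[:,5:]-P[0,5:],P[:,3]-P[0,3]])
E
```

```text
-184.5232869317749 -26.289856977432784 -3.1000000000000085
[[   0.  -184.5  -26.3   -3.1    4.8  549.7  136.8    0.     0.     0. ]
 [   0.  -180.1  -26.4   -1.5    6.5  546.1  133.1   -3.6   -3.7    1.6]
 [   0.1 -175.7  -26.3    0.     7.8  542.8  129.3   -6.9   -7.5    3.1]
 [   0.1 -171.2  -26.     1.5    8.9  539.7  125.4  -10.   -11.4    4.6]
 [   0.2 -166.8  -25.5    2.9    9.7  537.   121.3  -12.7  -15.5    6. ]
 [   0.2 -162.3  -24.8    4.2   10.4  534.6  117.1  -15.1  -19.7    7.3]
 [   0.2 -157.8  -23.8    5.5   10.8  532.6  112.8  -17.1  -24.     8.6]
 [   0.3 -153.4  -22.8    6.5   11.1  530.9  108.4  -18.8  -28.4    9.6]
 [   0.3 -148.9  -21.5    7.5   11.3  529.6  103.9  -20.1  -32.9   10.6]
 [   0.4 -144.4  -20.2    8.2   11.3  528.7   99.3  -20.9  -37.4   11.3]
 [   0.4 -140.   -18.8    8.8   11.3  528.3   94.7  -21.4  -42.1   11.9]
 [   0.5 -135.5  -17.2    9.2   11.2  528.2   90.1  -21.5  -46.7   12.3]
 [   0.5 -131.1  -15.6    9.4   11.1  528.5   85.4  -21.2  -51.4   12.6]
 [   0.5 -126.6  -14.     9.5   10.8  529.1   80.7  -20.6  -56.    12.6]
 [   0.6 -122.2  -12.3    9.3   10.5  530.1   76.   -19.6  -60.7   12.4]
 [   0.6 -117.8  -10.6    9.    10.2  531.4   71.3  -18.3  -65.4   12.1]
 [   0.7 -113.4   -9.     8.5    9.7  532.9   66.6  -16.8  -70.1   11.6]
 [   0.7 -108.9   -7.4    7.8    9.2  534.7   61.9  -15.   -74.9   10.9]
 [   0.8 -104.5   -5.9    7.     8.5  536.6   57.2  -13.1  -79.6   10.1]
 [   0.8 -100.1   -4.5    6.1    7.6  538.7   52.4  -11.   -84.3    9.2]
 [   0.8  -95.7   -3.2    5.     6.6  540.8   47.7   -8.9  -89.1    8.1]
 [   0.9  -91.3   -2.1    3.8    5.3  542.9   42.9   -6.8  -93.9    6.9]
 [   0.9  -86.9   -1.2    2.6    3.8  545.    38.    -4.7  -98.7    5.7]
 [   1.   -82.4   -0.5    1.3    2.   546.9   33.2   -2.8 -103.6    4.4]
 [   1.   -78.    -0.     0.    -0.   548.6   28.3   -1.1 -108.4    3.1]]
```

Request:
step_arm(series=[[[85, -1, -4, 0, 0, 0, 0], [85, -2, -8, 0, 0, 0, 0], [85, -3, -12, 0, 0, 0, 0], [85, -3.5, -14.4, 0, 0, 0, 0], [85, -7.1, -18.1, 0, 0, 0, 1.6], [85, -10.4, -21.9, 0, 0, 0, 3.1], [85, -13.5, -25.8, 0, 0, 0, 4.6], [85, -16.2, -29.9, 0, 0, 0, 6.0], [85, -18.6, -34.1, 0, 0, 0, 7.3], [85, -20.6, -38.4, 0, 0, 0, 8.6], [85, -22.3, -42.8, 0, 0, 0, 9.6], [85, -23.6, -47.3, 0, 0, 0, 10.6], [85, -24.4, -51.8, 0, 0, 0, 11.3], [85, -24.9, -56.5, 0, 0, 0, 11.9], [85, -25, -61.1, 0, 0, 0, 12.3], [85, -25, -61.1, 0, 0, 0, 12.3]]])

```text
clock: 5.8
position: [528.7, 90.6, 66.1]
eef_rot: [-0.7, 0.106, 0.702, -0.077]
wrist_force: [1.1, 4.0, -1.8]
finger_gap: 85.1
```

```bash
python3 shot.py 4 side top; python3 - <<'E'
from h import *
crop('pics/side4.png','pics/s4c.png',230,190,390,300,5)
crop('pics/top4.png','pics/t4c.png',220,180,380,300,5)
E
```

```text
5.9 [528.65  90.66  66.08] [ 1.64  3.83 -1.68] tip73 [528.03  72.01  -4.09] x [-0.01 -0.26 -0.97] z [-1.    0.04 -0.  ] zyaw -92.39114291270815
```

View pics/s4c.png

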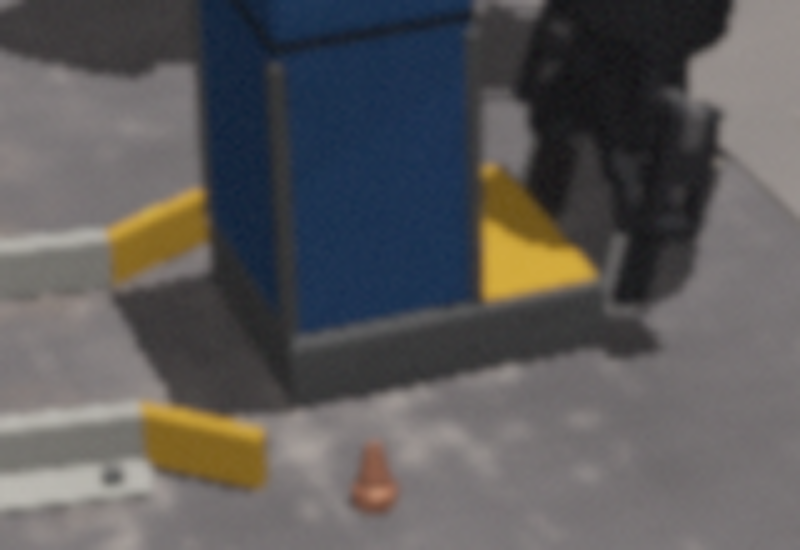

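View pics/t4c.png

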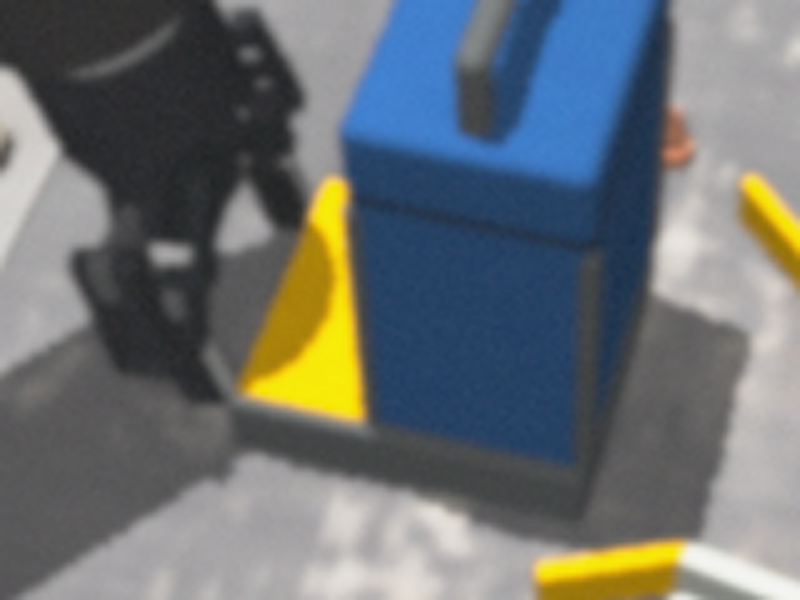

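```bash
python3 - <<'E'
from plan import *
def S(u,v,z): return ray('side',230+(u+.5)/5-.5,190+(v+.5)/5-.5,z)[:2]
def T(u,v,z): return ray('top',220+(u+.5)/5-.5,180+(v+.5)/5-.5,z)[:2]
ang=lambda p,q:np.degrees(np.arctan2(*(q-p)[::-1]))
A=S(602,278,32);C=S(298,405,0);D=S(296,340,32);E=S(487,165,32)
print('side',A,C,D,E,np.linalg.norm(A-D),np.linalg.norm(A-E),ang(A,D),ang(E,A)-90)
A2=T(236,398,32);C2=T(585,520,0);E2=T(330,178,32);D2=T(583,472,32)
print('top',A2,C2,D2,E2,np.linalg.norm(A2-D2),np.linalg.norm(A2-E2),ang(A2,D2),ang(A2,E2)-90)
a=np.radians(-92.4);d=np.array([np.cos(a),np.sin(a)]);l=np.array([-d[1],d[0]])
# side: near = +l ; top: near=-l
for o in (D-70*d-60*l,C-70*d-60*l,(A+E)/2+70*d,A+70*d-60*l,D2-70*d+60*l,C2-70*d+60*l,(A2+E2)/2+70*d): print(o,todock(o,-92.4))
E
```

```text
side [581.3  61.9] [573.2 -72.7] [574.8 -72.6] [466.7  59.2] 134.62685855661405 114.68461632673322 -92.78173687122468 -88.65053619862962
top [469.4  63.4] [466.1 -72.4] [466.4 -70.8] [582.9  59.4] 134.26456776127247 113.5910009982087 -91.25188854768918 -92.01630504682609
[517.8  -0.2] (np.float64(-139.81952391620703), np.float64(-24.317003135770147), 9.399999999999991)
[516.2  -0.2] (np.float64(-139.41670690281603), np.float64(-25.864581832003005), 9.399999999999991)
[521.1  -9.4] (np.float64(-131.4167178528999), np.float64(-19.19849158144567), 9.399999999999991)
[518.5  -5.6] (np.float64(-134.6620800627912), np.float64(-22.554032168974828), 9.399999999999991)
[529.3  -3.4] (np.float64(-138.9987975971), np.float64(-12.381732261862812), 9.399999999999991)
[529.  -5.] (np.float64(-137.42567360858177), np.float64(-12.336379008238382), 9.399999999999991)
[523.2  -8.5] (np.float64(-132.72604666341857), np.float64(-17.319563613038692), 9.399999999999991)
```

```bash
python3 - <<'E'
from plan import *
P=plan(-135.5,-18.2,9.4,-74,0.36,3.3,13)
print(np.c_[P[:,1:],P[:,5:]-P[0,5:],P[:,3]-P[0,3]])
E
```

```text
[[-135.5  -18.2    9.4   10.4  526.9   90.3    0.     0.     0. ]
 [-130.8  -16.5    9.5   10.6  527.5   85.3    0.6   -5.     0.1]
 [-126.   -14.8    9.5   10.5  528.2   80.3    1.3  -10.     0.1]
 [-121.3  -13.     9.4   10.2  529.    75.3    2.1  -15.     0. ]
 [-116.5  -11.3    9.2    9.8  530.1   70.3    3.1  -20.    -0.2]
 [-111.8   -9.6    8.9    9.3  531.3   65.3    4.4  -25.    -0.5]
 [-107.1   -8.     8.3    8.7  532.9   60.3    6.   -30.    -1.1]
 [-102.3   -6.4    7.6    7.9  534.7   55.2    7.7  -35.    -1.8]
 [ -97.6   -4.9    6.7    7.1  536.7   50.2    9.8  -40.1   -2.7]
 [ -92.9   -3.6    5.6    6.1  538.9   45.1   12.   -45.2   -3.8]
 [ -88.2   -2.4    4.4    4.9  541.2   40.    14.2  -50.3   -5. ]
 [ -83.5   -1.3    3.     3.5  543.5   34.8   16.6  -55.4   -6.4]
 [ -78.7   -0.5    1.5    1.9  545.7   29.6   18.8  -60.6   -7.9]
 [ -74.    -0.     0.    -0.   547.8   24.4   20.9  -65.9   -9.4]]
```

Request:
step_arm(series=[[[85, 0.6, -5, 0, 0, 0, 0.1], [85, 1.3, -10, 0, 0, 0, 0.1], [85, 2.1, -15, 0, 0, 0, 0], [85, 3.1, -20, 0, 0, 0, -0.2], [85, 4.4, -25, 0, 0, 0, -0.5], [85, 6, -30, 0, 0, 0, -1.1], [85, 7.7, -35, 0, 0, 0, -1.8], [85, 9.8, -40.1, 0, 0, 0, -2.7], [85, 12, -45.2, 0, 0, 0, -3.8], [85, 14.2, -50.3, 0, 0, 0, -5], [85, 14.2, -50.3, 0, 0, 0, -5]]])

```text
clock: 7.0
position: [543.1, 40.0, 66.0]
eef_rot: [-0.694, 0.137, 0.705, -0.046]
wrist_force: [1.7, 1.3, -1.2]
finger_gap: 84.9
```

```bash
python3 shot.py 5 side top; python3 - <<'E'
from h import *
crop('pics/side5.png','pics/s5c.png',210,190,370,300,5)
crop('pics/top5.png','pics/t5c.png',240,200,400,320,5)
E
```

```text
7.1 [542.79  40.07  66.02] [ 1.98  2.47 -0.56] tip73 [540.51  21.52  -4.13] x [-0.03 -0.26 -0.97] z [-0.99  0.13 -0.  ] zyaw -97.41003733643508
```

View pics/s5c.png

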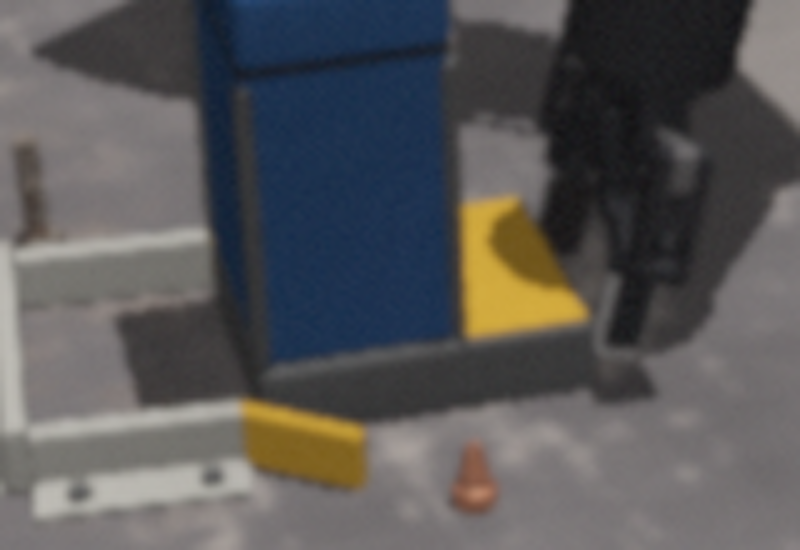

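View pics/t5c.png

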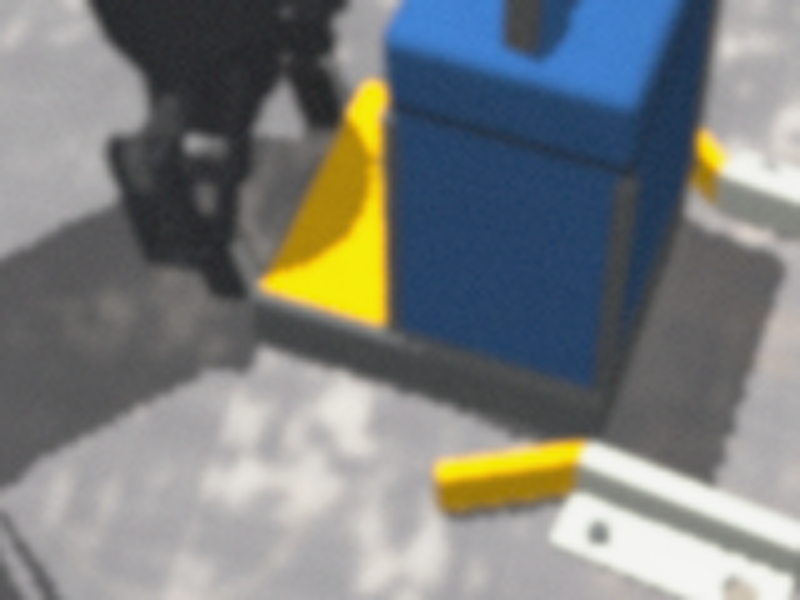

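```bash
python3 - <<'E'
from plan import *
def S(u,v,z): return ray('side',210+(u+.5)/5-.5,190+(v+.5)/5-.5,z)[:2]
def T(u,v,z): return ray('top',240+(u+.5)/5-.5,200+(v+.5)/5-.5,z)[:2]
ang=lambda p,q:np.degrees(np.arctan2(*(q-p)[::-1]))
A=S(592,322,32);D=S(265,374,32);E=S(517,195,32)
print('side',A,D,E,np.linalg.norm(A-D),np.linalg.norm(A-E),ang(A,D),ang(E,A)-90)
A2=T(257,286,32);C2=T(605,440,0);E2=T(370,80,32);D2=T(602,396,32)
print('top',A2,C2,D2,E2,np.linalg.norm(A2-D2),np.linalg.norm(A2-E2),ang(A2,D2),ang(A2,E2)-90)
a=np.radians(-97.4);d=np.array([np.cos(a),np.sin(a)]);l=np.array([-d[1],d[0]])
for o in (D-70*d-60*l,(A+E)/2+70*d,A+70*d-60*l,D2-70*d+60*l,C2-70*d+60*l,(A2+E2)/2+70*d): print(o,todock(o,-97.4))
E
```

```text
side [595.2   5.4] [ 577.6 -129.5] [479.8  19.7] 136.10829264755125 116.33312558156277 -97.43886040899085 -97.06695851627397
top [485.   20.4] [ 467.7 -118.1] [ 466.  -115.1] [594.6   3.5] 136.87887611816095 110.94901920901758 -97.96387285902021 -98.80556939799538
[527.1 -52.4] (np.float64(-90.6138771291831), np.float64(-4.49195602599013), 4.3999999999999915)
[528.5 -56.8] (np.float64(-86.54432087717993), np.float64(-2.246391176955992), 4.3999999999999915)
[526.7 -56.3] (np.float64(-86.74069065746264), np.float64(-4.101343326527212), 4.3999999999999915)
[534.6 -53.4] (np.float64(-91.11341542962373), np.float64(2.9858287261159733), 4.3999999999999915)
[536.3 -56.4] (np.float64(-88.58060986894652), np.float64(5.2478235385143215), 4.3999999999999915)
[530.8 -57.5] (np.float64(-86.39301145067378), np.float64(0.14448048316879517), 4.3999999999999915)
```

```bash
python3 - <<'E'
from plan import *
P=plan(-88,-1,4.3,-60,0.02,0,7)
print(np.c_[P[:,1:],P[:,5:]-P[0,5:],P[:,3]-P[0,3]])
a=np.radians(A0);print(np.cos(a),np.sin(a))
E
```

```text
[[-88.   -1.    4.3  -3.2 542.5  39.5   0.    0.    0. ]
 [-84.   -0.8   3.7  -3.3 543.   35.4   0.4  -4.1  -0.6]
 [-80.   -0.6   3.1  -3.3 543.3  31.3   0.8  -8.2  -1.2]
 [-76.   -0.5   2.5  -3.  543.6  27.2   1.1 -12.3  -1.8]
 [-72.   -0.4   1.8  -2.6 544.   23.1   1.4 -16.4  -2.5]
 [-68.   -0.3   1.2  -1.9 544.3  19.    1.7 -20.5  -3.1]
 [-64.   -0.1   0.6  -1.1 544.6  14.9   2.  -24.7  -3.7]
 [-60.    0.    0.    0.  544.9  10.7   2.4 -28.8  -4.3]]
-0.20449605184179034 -0.978867388761685
```

Request:
step_arm(series=[[[85, 0.4, -4.1, 0, 0, 0, -0.6], [85, 0.8, -8.2, 0, 0, 0, -1.2], [85, 1.1, -12.3, 0, 0, 0, -1.8], [85, 1.4, -16.4, 0, 0, 0, -2.5], [85, 1.7, -20.5, 0, 0, 0, -3.1], [85, 2, -24.7, 0, 0, 0, -3.7], [85, 2.4, -28.8, 0, 0, 0, -4.3], [85, 1.4, -33.7, 0, 0, 0, -4.3], [85, 0.4, -38.6, 0, 0, 0, -4.3], [85, -0.7, -43.5, 0, 0, 0, -4.3], [85, -1.7, -48.4, 0, 0, 0, -4.3], [85, -1.7, -48.4, 0, 0, 0, -4.3]]])

```text
clock: 8.3
position: [540.9, -8.4, 66.1]
eef_rot: [-0.689, 0.163, 0.706, -0.02]
wrist_force: [0.9, 2.9, -0.4]
finger_gap: 85.1
```

```bash
python3 shot.py 6 side top; python3 - <<'E'
from h import *
crop('pics/side6.png','pics/s6c.png',190,190,350,300,5)
crop('pics/top6.png','pics/t6c.png',280,200,440,320,5)
E
```

```text
8.4 [540.87  -8.35  66.03] [2.61 2.84 0.45] tip73 [537.19 -26.69  -4.12] x [-0.05 -0.25 -0.97] z [-0.98  0.2  -0.  ] zyaw -101.69166669513055
```

View pics/s6c.png

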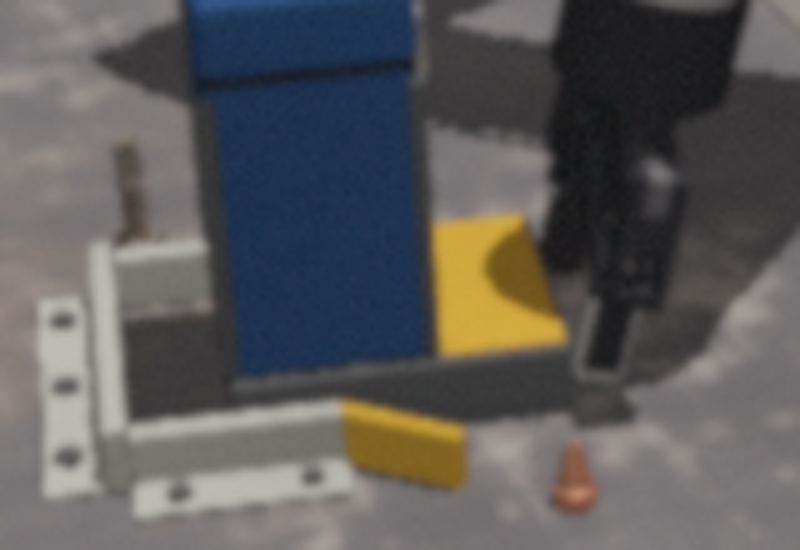

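View pics/t6c.png

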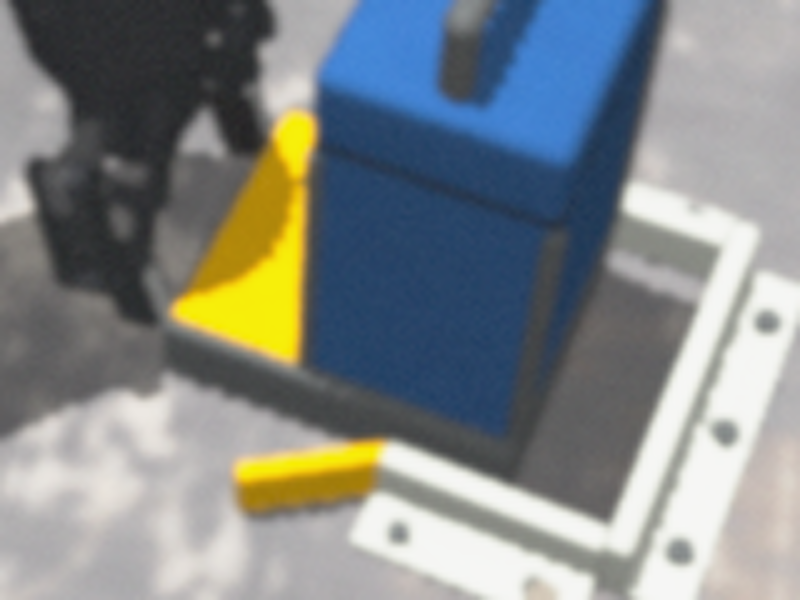

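Request:
step_arm(series=[[[85, -0.8, -3.9, 0, 0, 0, 0], [85, -1.6, -7.8, 0, 0, 0, 0], [85, -2.5, -11.7, 0, 0, 0, 0], [85, -3.3, -15.7, 0, 0, 0, 0], [85, -4.1, -19.6, 0, 0, 0, 0], [85, -4.9, -23.5, 0, 0, 0, 0], [85, -5.7, -27.4, 0, 0, 0, 0], [85, -6.5, -31.3, 0, 0, 0, 0], [85, -6.9, -33.3, 0, 0, 0, 0], [85, -6.9, -33.3, 0, 0, 0, 0]]])

```text
clock: 9.4
position: [534.2, -41.4, 66.0]
eef_rot: [-0.689, 0.163, 0.706, -0.02]
wrist_force: [2.1, 4.6, 1.0]
finger_gap: 84.7
```

Request:
step_arm(series=[[[85, -0.3, -1.5, 0, 0, 0, 0], [85, -0.6, -2.9, 0, 0, 0, 0], [85, -0.6, -2.9, 0, 0, 0, 0]]])

```text
clock: 9.7
position: [533.7, -44.1, 66.1]
eef_rot: [-0.689, 0.163, 0.706, -0.02]
wrist_force: [1.6, 6.1, 0.6]
finger_gap: 85.0
```

```bash
python3 shot.py 7 side top; python3 - <<'E'
from h import *
crop('pics/side7.png','pics/s7c.png',190,190,350,300,5)
crop('pics/top7.png','pics/t7c.png',280,200,440,320,5)
E
```

```text
9.8 [533.73 -44.09  66.04] [ 2.59  5.1  -0.01] tip73 [530.1  -62.39  -4.12] x [-0.05 -0.25 -0.97] z [-0.98  0.2  -0.  ] zyaw -101.68538698908661
```

View pics/s7c.png

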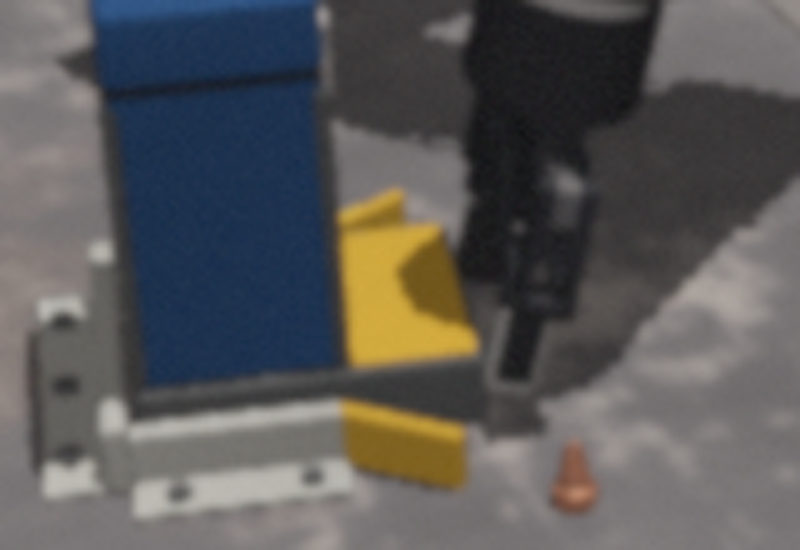

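View pics/t7c.png

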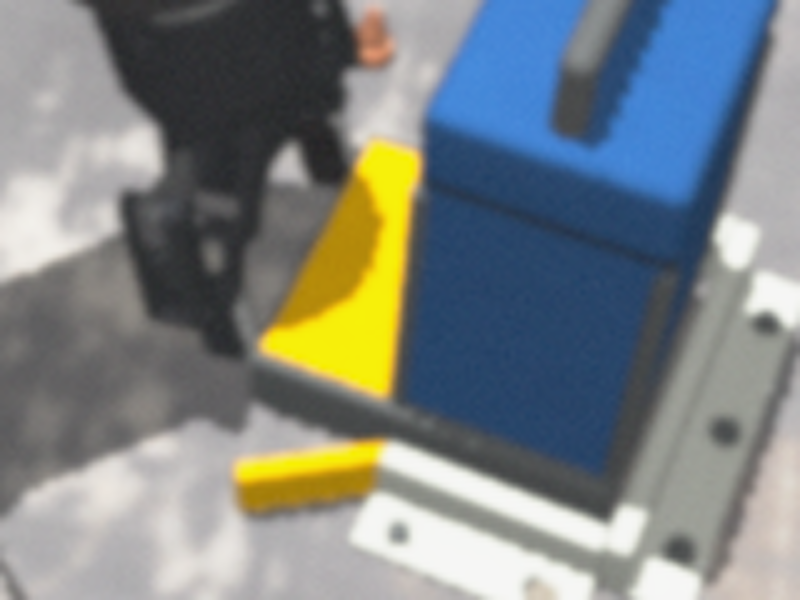

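Request:
step_arm(series=[[[85, -0.2, -1, 0, 0, 0, 0], [85, -0.4, -2, 0, 0, 0, 0], [85, -0.4, -2, 0, 0, 0, 0]]])

```text
clock: 10.1
position: [533.4, -46.0, 66.0]
eef_rot: [-0.689, 0.163, 0.706, -0.02]
wrist_force: [2.0, 6.3, 0.7]
finger_gap: 84.8
```

Request:
step_arm(series=[[[85, -0.2, -1, 0, 0, 0, 0], [85, -0.3, -1.5, 0, 0, 0, 0], [85, -0.3, -1.5, 0, 0, 0, 0]]])

```text
clock: 10.4
position: [533.1, -47.5, 66.0]
eef_rot: [-0.689, 0.163, 0.706, -0.02]
wrist_force: [1.7, 6.8, 0.2]
finger_gap: 85.3
```

Request:
step_arm(series=[[[85, -0.2, -1, 0, 0, 0, 0], [85, -0.3, -1.5, 0, 0, 0, 0], [85, -0.3, -1.5, 0, 0, 0, 0]]])

```text
clock: 10.7
position: [533.3, -48.3, 66.1]
eef_rot: [-0.689, 0.162, 0.706, -0.019]
wrist_force: [1.3, 10.9, 0.1]
finger_gap: 84.9
```

Request:
step_arm(series=[[[85, -0.2, -1, 0, 0, 0, 0], [85, -0.3, -1.5, 0, 0, 0, 0], [85, -0.3, -1.5, 0, 0, 0, 0]]])

```text
clock: 11.0
position: [533.8, -48.9, 66.2]
eef_rot: [-0.69, 0.162, 0.705, -0.019]
wrist_force: [1.1, 17.6, 0.7]
finger_gap: 85.2
```

Request:
step_arm(series=[[[85, -0.2, -1, 0, 0, 0, 0], [85, -0.3, -1.5, 0, 0, 0, 0], [85, -0.3, -1.5, 0, 0, 0, 0]]])

```text
clock: 11.3
position: [534.0, -49.3, 66.3]
eef_rot: [-0.691, 0.161, 0.705, -0.018]
wrist_force: [-1.8, 24.4, 2.9]
finger_gap: 85.2
```

```bash
python3 shot.py 8 side top; python3 - <<'E'
from h import *
print(bot.get_obs()['ft_torque'])
crop('pics/side8.png','pics/s8c.png',195,225,300,300,7)
crop('pics/top8.png','pics/t8c.png',320,210,450,320,6)
E
```

```text
11.4 [534.   -49.28  66.33] [-1.37 23.94  2.9 ] tip73 [530.75 -67.29  -3.93] x [-0.04 -0.25 -0.97] z [-0.98  0.2  -0.01] zyaw -101.66708045194702
[ 9.2044541   0.63145798 -1.55255579]
```

View pics/s8c.png

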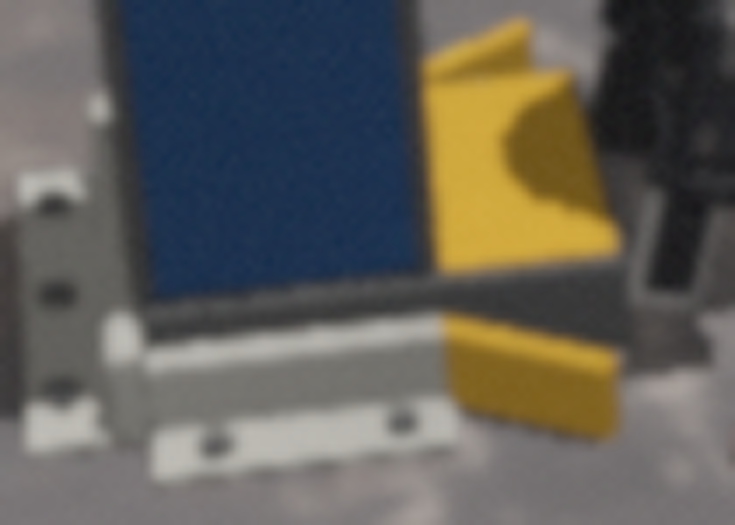

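View pics/t8c.png

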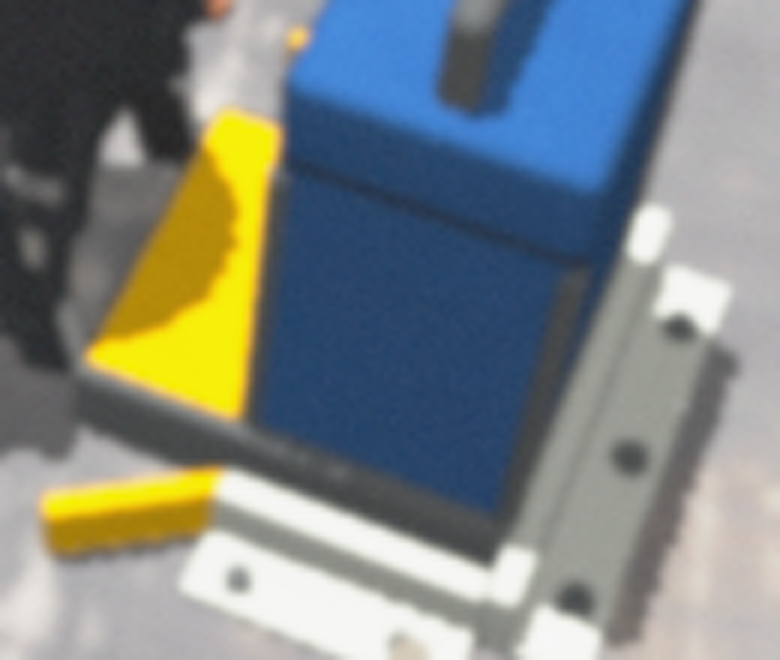

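Request:
step_arm(series=[[[85, 0.2, 1, 0, 0, 0, 0], [85, 0.2, 1, 0, 0, 0, -0.7], [85, 0.2, 1, 0, 0, 0, -1.4], [85, 0.2, 1, 0, 0, 0, -1.4]]])

```text
clock: 11.8
position: [534.5, -48.9, 66.3]
eef_rot: [-0.689, 0.169, 0.705, -0.011]
wrist_force: [2.1, 15.8, -0.6]
finger_gap: 85.1
```

```bash
python3 - <<'E'
from h import *
o=bot.get_obs();print(o['ft_torque'],o['wrist_force'],o['position'])
E
```

```text
[ 6.34305661 -0.92591907  0.61758852] [ 2.1072993  15.82358723 -0.62824996] [534.51398848 -48.90551943  66.34745431]
```

Request:
step_arm(series=[[[85, -0.2, -1, 0, 0, 0, 0], [85, -0.4, -2, 0, 0, 0, 0], [85, -0.4, -2, 0, 0, 0, 0], [85, -0.4, -2, 0, 0, 0, 0]]])

```text
clock: 12.2
position: [534.7, -49.5, 66.3]
eef_rot: [-0.689, 0.168, 0.705, -0.011]
wrist_force: [-1.0, 25.8, 0.5]
finger_gap: 84.9
```

```bash
python3 shot.py 9 side; python3 - <<'E'
from h import *
o=bot.get_obs();print(o['ft_torque'])
E
```

```text
12.25 [534.74 -49.47  66.34] [-0.37 25.5   0.52] tip73 [531.18 -67.38  -3.93] x [-0.05 -0.25 -0.97] z [-0.98  0.22 -0.01] zyaw -102.78951032321032
[9.84324606 0.1166494  0.33200046]
```

Request:
step_arm(series=[[[85, 0.6, 3, 0, 0, 0, 0], [85, 1.7, 8, 0, 0, 0, 0], [85, 4, 20, 0, 0, 0, 0], [85, 8, 40, 0, 0, 0, 0], [85, 14, 70, 0, 0, 0, 0], [85, 18, 90, 10, 0, 0, 0], [85, 20, 100, 50, 0, 0, 0], [85, 20, 110, 95, 0, 0, 0], [85, 20, 120, 140, 0, 0, 0], [85, 20, 130, 185, 0, 0, 0], [85, 20, 150, 230, 0, 0, 0], [85, 20, 170, 270, 0, 0, 0], [85, 20, 190, 300, 0, 0, 0], [85, 20, 190, 300, 0, 0, 0], [85, 20, 190, 300, 0, 0, 0]]])

```text
clock: 13.75
position: [550.7, 136.6, 365.7]
eef_rot: [-0.686, 0.171, 0.707, -0.011]
wrist_force: [-1.4, -0.3, -1.0]
finger_gap: 85.4
```

```bash
python3 shot.py 10 side top; python3 - <<'E'
from h import *
crop('pics/side10.png','pics/s10c.png',190,205,330,300,5)
crop('pics/top10.png','pics/t10c.png',310,190,450,310,5)
E
```

```text
13.85 [550.55 135.74 364.44] [-0.94  0.44 -0.67] tip73 [546.18 117.39 294.33] x [-0.06 -0.25 -0.97] z [-0.97  0.23  0.  ] zyaw -103.15856666359697
```

View pics/s10c.png

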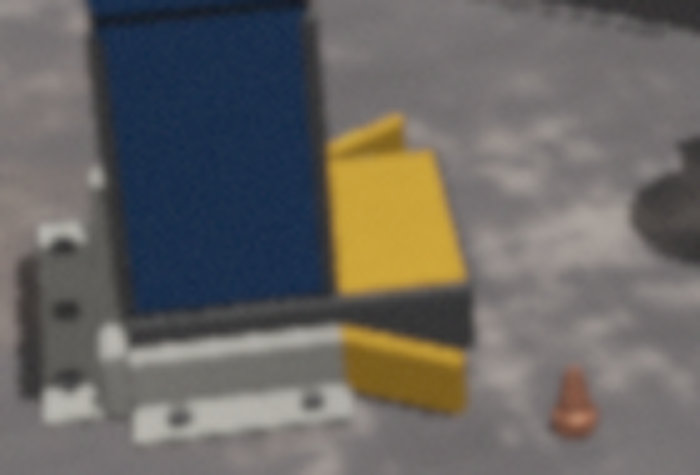

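View pics/t10c.png

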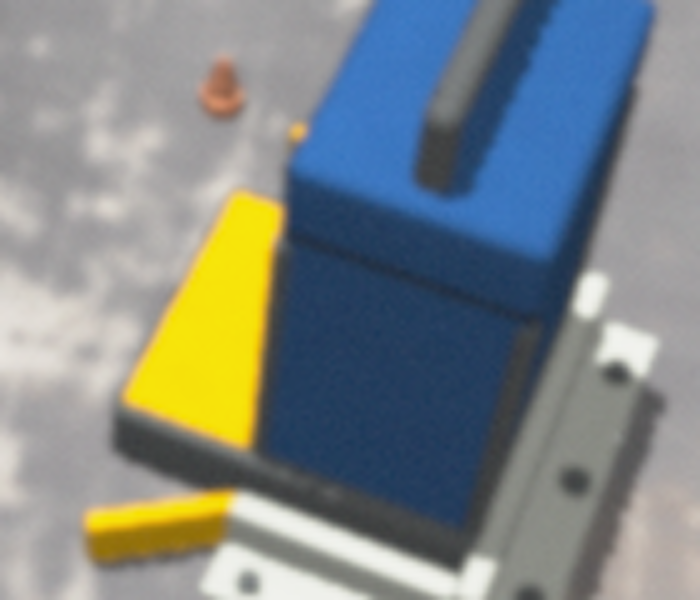

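View pics/side10.png

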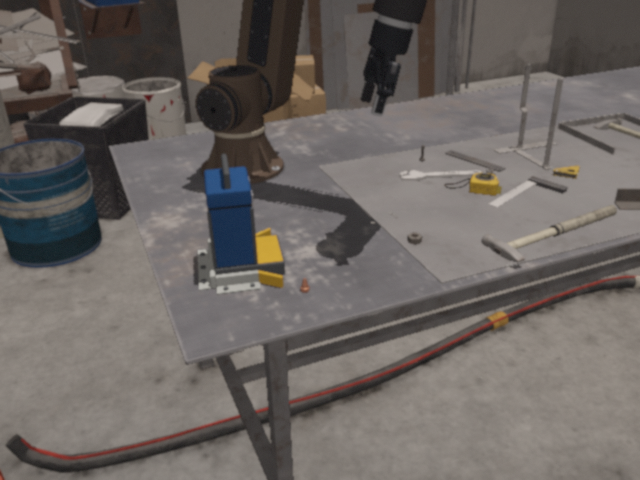

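```bash
python3 - <<'E'
from plan import *
def S(u,v,z): return ray('side',190+(u+.5)/5-.5,205+(v+.5)/5-.5,z)[:2]
def T(u,v,z): return ray('top',310+(u+.5)/5-.5,190+(v+.5)/5-.5,z)[:2]
ang=lambda p,q:np.degrees(np.arctan2(*(q-p)[::-1]))
A=S(469,286,32);E=S(436,149,32);A2=T(121,401,32);E2=T(240,192,32)
for p,q in((A,E),(A2,E2)):
    print(p,q,np.linalg.norm(p-q),(ang(p,q)-90),todock((p+q)/2,0))
a,b=cv2.imread('pics/top0.png').astype(int),cv2.imread('pics/top10.png').astype(int)
for nm,(x,y,w) in {'bolt':(375,315,25),'noz':(345,198,20)}.items(): print(nm,np.abs(a-b)[y:y+w,x:x+w].mean())
a,b=cv2.imread('pics/side0.png').astype(int),cv2.imread('pics/side10.png').astype(int)
for nm,(x,y,w) in {'nut':(400,228,24),'noz':(295,275,20)}.items(): print(nm,np.abs(a-b)[y:y+w,x:x+w].mean())
E
```

```text
[585.7 -88.3] [471.  -61.8] 117.69163989756967 77.01383809192413 (np.float64(-68.69311279427909), np.float64(1.3678237940322533), 101.8)
[474.5 -64.6] [582.6 -89.6] 110.99640212637331 -103.02083923620157 (np.float64(-66.70524706180564), np.float64(1.9333983169510849), 101.8)
bolt 34.717333333333336
noz 42.09583333333333
nut 1.052662037037037
noz 1.0658333333333334
```

View pics/top10.png

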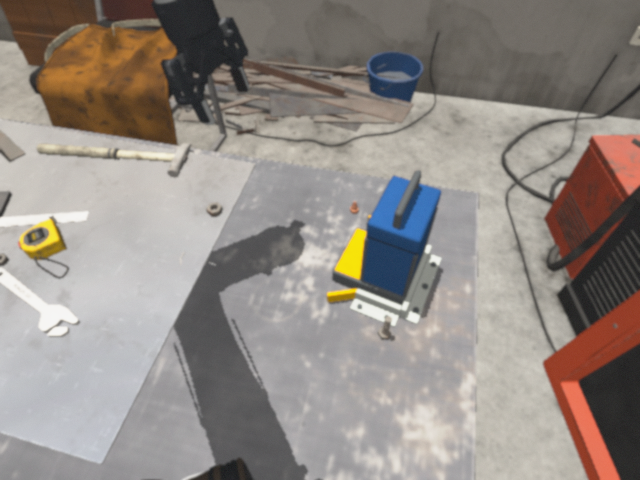

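```bash
cat > edge.py <<'E'
from plan import *
from scipy.ndimage import map_coordinates
def fit(img,n,p,q,z,half=4,tr=.12):
    g=cv2.cvtColor(cv2.imread(img),cv2.COLOR_BGR2LAB).astype(float) if isinstance(img,str) else img
    p,q=np.array(p,float),np.array(q,float);t=(q-p)/np.linalg.norm(q-p);nn=np.array([-t[1],t[0]])
    s=np.arange(-half,half+.01,.25);pts=[]
    for a in np.linspace(tr,1-tr,40):
        c=p+a*(q-p);X=c[0]+s*nn[0];Y=c[1]+s*nn[1]
        pr=sum(np.abs(np.gradient(map_coordinates(g[...,k],[Y,X],order=1))) for k in range(3))
        pr=np.where(pr>pr.max()*.4,pr,0);k=np.argmax(pr);w=slice(max(k-5,0),k+6);off=(pr[w]*s[w]).sum()/pr[w].sum()
        pts.append(c+off*nn)
    pts=np.array(pts,np.float32)
    vx,vy,x0,y0=cv2.fitLine(pts,cv2.DIST_HUBER,0,.01,.01).ravel()
    res=np.abs((pts-[x0,y0])@[-vy,vx])
    L=20;A=ray(n,x0-L*vx,y0-L*vy,z)[:2];B=ray(n,x0+L*vx,y0+L*vy,z)[:2]
    return np.degrees(np.arctan2(*(B-A)[::-1]))%180,np.median(res),ray(n,x0,y0,z)[:2]
E
python3 - <<'E'
from edge import *
S=lambda o,k,u,v:(o[0]+(u+.5)/k-.5,o[1]+(v+.5)/k-.5)
o=(190,205);print('side ledge rear',fit('pics/side10.png','side',S(o,5,469,286),S(o,5,436,149),32))
print('side base long top',fit('pics/side10.png','side',S(o,5,340,297),S(o,5,467,288),32))
o=(310,190);print('top ledge rear',fit('pics/top10.png','top',S(o,5,121,401),S(o,5,240,192),32))
print('top ledge long',fit('pics/top10.png','top',S(o,5,124,402),S(o,5,250,447),32))
o=(320,205)
print('top stop inner',fit('pics/top0.png','top',S(o,6,627,275),S(o,6,495,605),30))
print('top far',fit('pics/top0.png','top',S(o,6,388,190),S(o,6,622,270),26))
print('top near',fit('pics/top0.png','top',S(o,6,222,500),S(o,6,495,605),26))
o=(190,220)
print('side stop inner',fit('pics/side0.png','side',S(o,7,157,135),S(o,7,177,385),30))
print('side far',fit('pics/side0.png','side',S(o,7,478,353),S(o,7,185,385),26))
print('side near',fit('pics/side0.png','side',S(o,7,438,125),S(o,7,168,157),26))
E
```

```text
side ledge rear (np.float64(167.76423396573267), np.float32(0.040356386), array([530.7, -76.7]))
side base long top (np.float64(77.17507465805829), np.float32(0.11096403), array([ 576.3, -113. ]))
top ledge rear (np.float64(167.67198987090447), np.float32(0.069977194), array([530.2, -76.2]))
top ledge long (np.float64(78.61602009012859), np.float32(0.11278094), array([468.6, -91.5]))
top stop inner (np.float64(167.76213825002503), np.float32(0.10676827), array([ 493.9, -208. ]))
top far (np.float64(77.97158755043195), np.float32(0.056328706), array([ 572. , -185.1]))
top near (np.float64(77.91650583036733), np.float32(0.07338807), array([ 442.1, -156.8]))
side stop inner (np.float64(167.5944283792284), np.float32(0.07473193), array([ 502.6, -211.5]))
side far (np.float64(72.50078980703664), np.float32(0.4192024), array([ 585.1, -182.5]))
side near (np.float64(93.85837524963286), np.float32(1.0400734), array([ 436.9, -150.6]))
```

```bash
python3 -c "
from cell import close_job
print(close_job())"
```

```text
the job is handed in; nothing more can be done
None
```

I pushed the crate into the dock with both fingertips on its kick ledge, about 10 mm above the bench. It is seated against the back stop. I then backed off, raised the arm clear and handed the job in at about 14 s.

**Checks that agreed**
- **Seating:** the push force rose from about 6 N while sliding to about 25 N at the stop. It was shared by both fingers, which means the crate is seated on both sides.
- **Squareness:** edge fits put the ledge at 167.7 to 167.8° and the back stop at 167.6 to 167.8°, so the crate is square to about 0.2°.
- **Tipping:** the crate is upright in the last pictures, and I saw no sign of tipping in any picture along the way.
- **Loose parts:** the side view shows the nut and nozzle unchanged. The bolt looks to be standing where it was in the top view.

**Checks that disagreed**
- **Distance to the stop:** the pictures put the ledge face 136 to 138 mm from the stop, where 140 mm is expected. I put this down to camera calibration and edge blur, because the force shows firm contact.
- **Side rail fits:** the two automatic fits of the side rails in the side view were poor, so I left them out.
- **Image difference for bolt and nozzle:** the comparison in the top view was no use, because the light had changed where the arm had shaded the bench in the first picture. I judged the bolt there by eye.

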